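Scrape the slate chips off the serving board

ROBOT

A 7-joint arm with a two-finger parallel gripper is mounted at the origin on the work surface. World frame = base frame: x ahead of the robot, y to its left, z up, the work surface at z = 0. Lengths are in mm, angles in rad, forces in N, time in s.
With the tool pointing down it reaches from about 400 to 900 mm from the base axis. Payload 5.6 kg.
Tool frame: the origin (TCP) lies midway between the tips of the shut fingers; the grasp point (between the pads) lies 19 mm behind it; z points along the fingers, y is the line along which they close (so a half turn about z gives the same grasp; the last joint's range is limited). The gripper opens to 92 mm and grips with 3 to 60 N. Pads are 20 mm wide; open, the fingers measure 128 mm over their backs; the gripper's body (75 mm by 189 mm) begins 69 mm behind the grasp point.
Start: joints at [-1.39, 0.468, -0.012, 1.603, 0.006, 1.071, -0.056], TCP at [144.3, 633.787, 214.592] pointing down, gripper open.
Joint ranges: [-2.53, 2.53], [-0.31, 2.02], [-1.57, 1.55], [0.28, 2.44], [-1.29, 4.43], [0.15, 1.84], [-2.92, 2.92]. Speed limits (rad/s): [2.57, 2.57, 3.14, 3.14, 3.14, 3.14, 3.14].

INTERFACE

Orientations are given as a unit quaternion [w, x, y, z].
In Python, from plant import env gives the robot as it stands.
- The arm moves only by the shell command python3 -m pendant 'ROWS'. ROWS is JSON, a list of rows, each a list of 7 numbers: the turn, a rotation vector about the tool's x, y, z in rad, then the shift along the tool's x, y, z in mm, then the opening, from 0 (shut) to 1 (fully open). In form: [[wx, wy, wz, dx, dy, dz, hand], ...]. A call has exactly 5 rows; each row shifts and turns the commanded pose from where the row before left it, along the tool's axes as they then stand; what a row does not reach is not made up. A row lasts 1/10 s, in which the tool goes at most 50 mm and 8.59 degrees, less where a joint would pass 70% of its speed; a pose out of reach is approached as far as the arm can. A call with a gripper value outside its range is refused whole. The fingers move at their own pace and stop on an object; the grip force is fixed at half the most. Time passes only in rows, so rows that do not move let the fingers close, or fill a call up. It gives the time, the measured TCP pose, the force, the opening and the grip force at its end, in the units of the state.
- env.get_state(): the state, without advancing time (a new reading comes with each control period).
- env.grab_frame(name): name is "side" or "top"; returns a dict with "img" (420x560x3 uint8, red, green, blue), "depth" (420x560 float32, mm along the optical axis (not along the pixel's ray), 0 where there is no reading), "K" (3x3 intrinsics, pixels), "distortion" ([k1, k2, p1, p2, k3] as OpenCV has them; the pictures are not rectified), "extrinsics" (4x4, takes a point from world to camera coordinates). Camera axes: x right, y down, z forward; pixel columns grow to the right and rows downward; lengths in mm; the calibration is good to about 2 mm. A picture is of the moment at which its call begins.
- env.hand_in(): hands the job in; it is judged then, once.
The state is a dict: "t": time; "qpos": joint angles; "dq": joint speeds; "joint_efforts": joint torques, N m; "eef_pos": TCP position; "ee_rot": TCP orientation; "force": force on the tool from outside, world axes, zero at the start; "moment": the same for the moment, N m; "finger_gap": finger opening in mm; "gripper_force": force on a finger pad.
Only numpy, scipy, OpenCV 4.12 (cv2) and the standard library are available. Lean on these libraries where they do the work, as an engineer would, in place of code of your own. Each camera call takes 0.05 s, during which the arm holds its last target. There are 200 camera calls.

TASK

A slate coaster broke over the serving board: take the scraper block from its rest, set its blade down behind the chips at the closed end of the white plate, and wipe all five chips off the plate's front edge into the board's crumb well, keeping the blade in light, steady contact with the plate (about 5 N, never above 15 N) from there to the front edge. Touch chips and plate with the scraper only, not with the fingers, and leave the other bar things where they are. Then hang the scraper back in its rest and let go.

Things in the scene. Friction and masses are not known exactly. Their poses are not given: they have to be found in the camera images.
- board: walnut serving board, fixed, 282 x 149 x 48 mm. Origin on its underside, z up; +x is the wiping direction. White plate at -x; at +x an open crumb well (inside x = 75 to 163 mm, y = -62 to 62 mm, floor at z = 6 mm). Walls to z = 48 mm (8 mm over the plate) at both long sides (inner faces y = +/-62 mm), behind the plate (x = -97 mm) and at the well's far end; none between plate and well.
- plate: white plate of the board, 170 (x) x 123 (y) x 8 mm, level, on springs: 4 N/mm after 1 N preload, 6 mm travel straight down. Origin: centre of its top face, 40 mm above the shelf unloaded; axes as the board's. Front edge, over the well, at x = 85 mm; chips start between x = -50 and 65 mm; the strip behind them (x = -85 to -50 mm) is bare.
- scraper: scraper, about 0.36 kg: wooden bar handle 24 (x) x 150 (y) x 30 (z) mm, origin at the centre of its underside; grip its middle across x from above. Below, a brass clamp 12 x 100 x 20 mm holds a rubber blade 5 (x) x 104 (y) mm; its straight lower edge is clamped 30 to 54 mm below the handle's underside, different each time, not reported: find by touch. Firm at wiping forces. Both faces alike.
- rest: chrome rest for the scraper, fixed; origin on its underside, axes as the scraper's in it. Two cheeks (y = +/-60 to +/-78 mm) carry the handle's ends on their tops, 70 mm above the shelf, each between two prongs (34 mm apart along x, 14 mm high); the blade hangs free between the cheeks.
- chip0: dark slate chip, about 23 x 16 x 7 mm, 11 g, lying loose on the plate; origin at the centre of its underside
- chip1: dark slate chip, about 23 x 16 x 7 mm, 11 g, lying loose on the plate; origin at the centre of its underside
- chip2: dark slate chip, about 23 x 16 x 7 mm, 11 g, lying loose on the plate; origin at the centre of its underside
- chip3: dark slate chip, about 23 x 16 x 7 mm, 11 g, lying loose on the plate; origin at the centre of its underside
- chip4: dark slate chip, about 23 x 16 x 7 mm, 11 g, lying loose on the plate; origin at the centre of its underside
- decanter: empty glass decanter, 96 mm wide, 190 mm high; bystander, origin under its centre
- tumbler: glass tumbler, 82 mm wide, 85 mm high; bystander, origin under its centre
- jigger: stainless double-cone jigger, 44 mm wide, 85 mm high; bystander, origin under its centre
- pourer: glass pourer spout on a cork, 26 mm wide, 87 mm high; bystander, origin under its centre
- coasters: stack of three round slate coasters, 96 mm wide, 21 mm high; bystander, origin under its centre
- bitters: small amber bottle, 52 mm wide, 130 mm high; bystander, origin under its centre
Things that resemble listed ones, but are neither listed nor needed, are in the scene too. What is shaped like the rest but orange or red is not meant.

How it is judged:
By the outcome, as a careful person would: the job done as asked, in the order asked, and still so for the second after the job is handed in, with the robot touching nothing.
It also fails if it takes over 56 s, if anything falls off the work surface, if the arm or the gripper's body presses on something with over 40 N, if the wrist force passes 120 N, or if a joint passes its speed limit or range.

## Working session

There is one attempt and no reset: what is moved stays moved. The work goes in short steps, Python scripts to look and compute and a shell command to move; the robot and the scene stay as the last step left them, time stands still between calls to the robot, and variables do not carry over. Pictures are saved under pics/ and viewed, at most 10 in all, crops included, and the job is handed in when it is done.

```bash
mkdir -p pics; ls; python3 - <<'E'
from plant import env
import cv2,numpy as np
for n in("top","side"):
    f=env.grab_frame(n); cv2.imwrite(f"pics/{n}0.png",f["img"][:,:,::-1]); np.savez(f"{n}0.npz",**f)
    print(f["K"],f["distortion"],f["extrinsics"])
s=env.get_state();print(s)
E
```

```text
pics
[[456.09328334   0.         277.59327441]
 [  0.         456.09328334 211.37622101]
 [  0.           0.           1.        ]] [0.01979739 0.         0.         0.         0.        ] [[-6.32629866e-02 -9.97993515e-01 -2.59588710e-03  8.88058128e+01]
 [-9.74833667e-01  6.23516112e-02 -2.14036439e-01  5.67064159e+02]
 [ 2.13768836e-01 -1.10100262e-02 -9.76822227e-01  1.29873157e+03]
 [ 0.00000000e+00  0.00000000e+00  0.00000000e+00  1.00000000e+00]]
[[408.24611151   0.         278.48659268]
 [  0.         408.24611151 209.2826084 ]
 [  0.           0.           1.        ]] [-0.11929359  0.          0.          0.          0.        ] [[ 9.39985368e-01 -3.41054996e-01  1.04401864e-02 -5.24709957e+02]
 [-2.40269566e-01 -6.83314838e-01 -6.89457300e-01  2.21243857e+02]
 [ 2.42276791e-01  6.45571315e-01 -7.24251085e-01  8.73095228e+02]
 [ 0.00000000e+00  0.00000000e+00  0.00000000e+00  1.00000000e+00]]
{'t': 0.1, 'qpos': array([-1.3899748 ,  0.46831636, -0.01158672,  1.60351218,  0.00601486,
        1.07138177, -0.05630336]), 'dq': array([ 0.00140459, -0.00149002,  0.000201  , -0.00409874,  0.00015316,
        0.00011656,  0.0008263 ]), 'joint_efforts': array([ 7.61561932e-04, -5.21644092e+01, -1.27304450e-02, -2.44366980e+01,
       -5.68130426e-02,  1.40149656e-02,  5.65305925e-05]), 'eef_pos': array([144.23777473, 633.26860161, 213.72592153]), 'ee_rot': array([-2.12234400e-05,  1.11714626e-01,  9.93740014e-01, -7.91609160e-04]), 'force': array([-0.24325604, -0.0953345 ,  0.36648016]), 'moment': array([ 0.06218935, -0.00378717, -0.04730861]), 'gripper_force': 0.0, 'finger_gap': 91.92509526078786}
```

View pics/top0.png

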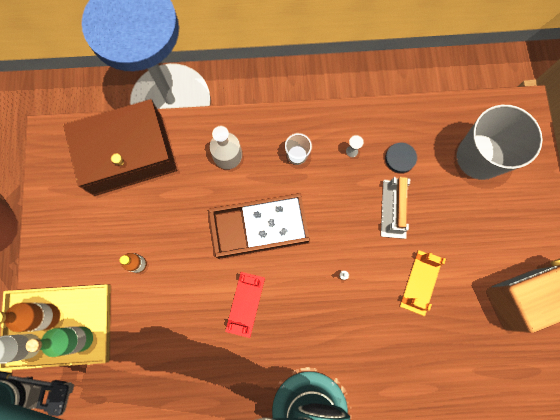

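View pics/side0.png

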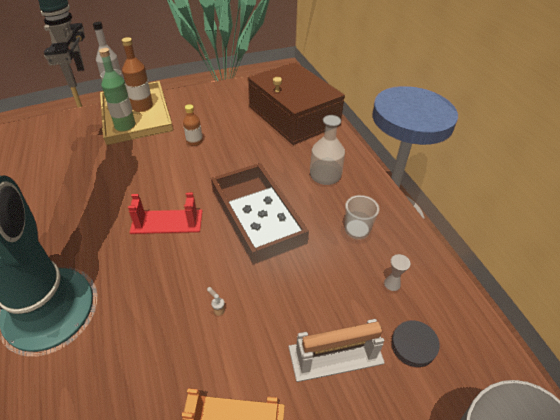

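The top picture has three rest shapes: chrome at (397,208), holding the wooden handle; red at (245,303); orange at (422,282). The chrome one is meant, since it is the only one that is not red or orange and it holds the scraper. The board is at (258,226), with its well to the left and the plate with five chips to the right.

```bash
cat > h.py <<'E'
import numpy as np,cv2
from scipy.spatial.transform import Rotation as R
def px2w(f,uv,z):
    n=cv2.undistortPoints(np.array(uv,float).reshape(-1,1,2),f["K"],f["distortion"])[:,0]
    E=f["extrinsics"];A=E[:3,:3];c=-A.T@E[:3,3]
    d=np.c_[n,np.ones(len(n))]@A
    return c+d*((np.array(z)-c[2])/d[:,2])[:,None]
def w2px(f,P):
    E=f["extrinsics"]
    return cv2.projectPoints(np.array(P,float).reshape(-1,1,3),cv2.Rodrigues(E[:3,:3])[0],E[:3,3],f["K"],f["distortion"])[0][:,0]
E
python3 - <<'E'
import numpy as np,cv2
t=np.load("top0.npz")["img"][:,:,::-1]; s=np.load("side0.npz")["img"][:,:,::-1]
a=cv2.resize(t[170:250,370:425],None,fx=7,fy=7,interpolation=cv2.INTER_CUBIC)
b=cv2.resize(t[188:262,203:313],None,fx=3.7,fy=3.7,interpolation=cv2.INTER_CUBIC)
c=cv2.resize(s[310:385,280:395],None,fx=3.5,fy=3.5,interpolation=cv2.INTER_CUBIC)
im=np.zeros((560,800,3),np.uint8); im[:560,:385]=a; im[:b.shape[0],390:390+b.shape[1]]=b[:,:410]; im[285:285+c.shape[0],390:390+c.shape[1]]=c[:275,:410]
cv2.imwrite("pics/crop1.png",im)
E
```

```text
(no output)
```

View pics/crop1.png

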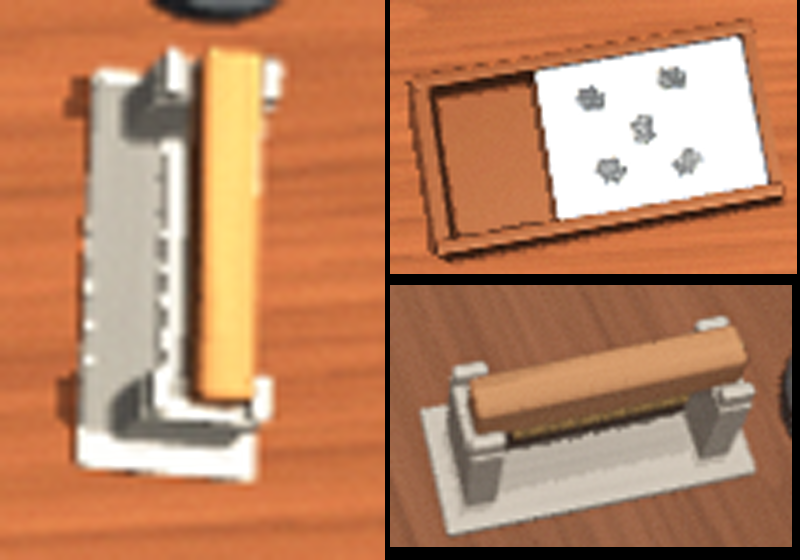

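The chrome rest at (397,208) holds the scraper and is confirmed. The board's well faces world +y (image left), and the five chips are in the plate's middle.

```bash
python3 - <<'E'
from h import *
from scipy.optimize import least_squares
f=dict(np.load("top0.npz"));g=dict(np.load("side0.npz"))
A=f["extrinsics"];print("cam",-A[:3,:3].T@A[:3,3])
u=lambda p,s,o:(np.array(p,float)+.5)/s-.5+np.array(o)
h=u([(204,50),(255,53),(251,400),(199,397)],7,(370,170))
def fit(f,uv,P,x0):
    P=np.array(P,float)
    def W(q):
        c,s=np.cos(q[2]),np.sin(q[2]);return np.c_[q[0]+c*P[:,0]-s*P[:,1],q[1]+s*P[:,0]+c*P[:,1],P[:,2]]
    r=least_squares(lambda q:(w2px(f,W(q))-uv).ravel(),x0,x_scale=[1,1,.01]);return r.x,r.fun.round(1)
w=px2w(f,h,100);print("handle",w.round(1))
# handle frame: y axis along world ~+x ; P local (x,y,z)
q=fit(f,h,[(12,75,100),(-12,75,100),(-12,-75,100),(12,-75,100)],[*w.mean(0)[:2],-1.57]);print("scraper",q)
b=np.array([(u((x-390,y),3.7,(203,188))) for x,y in [(535,72),(743,36),(558,220),(768,185)]])
print("plate",px2w(f,b,40).round(1)); 
o=np.array([(u((x-390,y),3.7,(203,188))) for x,y in [(410,82),(752,22),(783,193),(440,257)]])
print("outer48",px2w(f,o,48).round(1))
w=px2w(f,o,48)
c=np.array([(u((x-390,y),3.7,(203,188))) for x,y in [(591,98),(671,77),(643,129),(610,170),(687,162)]])
cw=px2w(f,c,45)
# side view: handle top corners crop c
hs=u([(725-390,328-285),(745-390,352-285),(474-390,408-285),(472-390,378-285)],3.5,(280,310))
print("side handle",px2w(g,hs,100).round(1))
# board fit, front edge: plate local corners
p=fit(f,b[:3],[(85,-61.5,40),(-85,-61.5,40),(85,61.5,40)],[*px2w(f,b,40).mean(0)[:2],1.57]);print("plate fit",p)
p=p[0];cc,s=np.cos(p[2]),np.sin(p[2]);d=cw[:,:2]-p[:2];print("chips local",np.c_[d@[cc,s],d@[-s,cc]].round(1))
d=w[:,:2]-p[:2];print("outer local",np.c_[d@[cc,s],d@[-s,cc]].round(1))
for n,uv,z in[("decanter top",(221,135),190),("tumbler",(298,144),85),("bitters",(127,262),130),("pourer",(344,275),80),("coaster",(401,157),21),("jigger",(356,142),85)]: print(n,px2w(f,[uv],z).round(0))
E
```

```text
cam [ 280.78301931   67.56932996 1390.23278376]
handle [[ 644.5 -308.8  100. ]
 [ 641.8 -329.9  100. ]
 [ 494.8 -310.   100. ]
 [ 497.4 -289.   100. ]]
scraper (array([ 569.69688094, -309.40956068,   -1.70277133]), array([ 7.7,  0.2, -7.8, -0.8, -7.9, -0.2,  8. ,  0.7]))
plate [[596.5 159.9  40. ]
 [616.  -12.7  40. ]
 [473.2 147.1  40. ]
 [490.8 -23.8  40. ]]
outer48 [[592.8 261.4  48. ]
 [625.3 -20.4  48. ]
 [482.3 -34.8  48. ]
 [448.4 241.9  48. ]]
side handle [[ 637.8 -311.1  100. ]
 [ 641.1 -327.5  100. ]
 [ 493.9 -306.6  100. ]
 [ 499.2 -290.7  100. ]]
plate fit (array([544.41416524,  67.82286996,   1.67646393]), array([ 0.4, -0.1, -0.8,  0.5,  0.4, -0.4]))
chips local [[ 44.2 -31.1]
 [-23.  -37.4]
 [  6.7   1.4]
 [ 38.5  30.2]
 [-23.9  34.2]]
outer local [[187.4 -68.5]
 [-96.3 -71.1]
 [-95.5  72.6]
 [183.2  77.1]]
decanter top [[772. 198. 190.]]
tumbler [[771. -22.  85.]]
bitters [[440. 477. 130.]]
pourer [[ 370. -124.   80.]]
coaster [[ 731. -347.   21.]]
jigger [[ 766. -198.   85.]]
```

```bash
python3 - <<'E'
from h import *
for n,(x0,y0,x1,y1),k in(("top",(203,188,313,262),7),("side",(205,160,310,262),5.5)):
    f=dict(np.load(n+"0.npz"))
    im=cv2.resize(np.ascontiguousarray(f["img"][y0:y1,x0:x1,::-1]),None,fx=k,fy=k,interpolation=cv2.INTER_CUBIC)
    th=np.radians(96.4);c,s=np.cos(th),np.sin(th)
    def poly(L,z,col):
        P=[(544.4+c*x-s*y,67.8+s*x+c*y,z) for x,y in L]
        q=((w2px(f,P)-[x0,y0]+.5)*k-.5)
        cv2.polylines(im,[np.round(q).astype(int)],True,col,1)
    r=lambda a,b,w:[(a,-w),(b,-w),(b,w),(a,w)]
    poly(r(-85,85,61.5),40,(0,0,255)); poly(r(-108,174,74.5),48,(255,0,0)); poly(r(-97,163,62),48,(0,200,0))
    cv2.imwrite(f"pics/ov_{n}.png",im)
a=cv2.imread("pics/ov_top.png");b=cv2.imread("pics/ov_side.png");print(a.shape,b.shape)
f=dict(np.load("top0.npz"));v,u=np.mgrid[0:420:2,0:560:2];d=f["depth"][v,u].ravel()
uv=np.c_[u.ravel(),v.ravel()].astype(float);n=cv2.undistortPoints(uv.reshape(-1,1,2),f["K"],f["distortion"])[:,0]
E=f["extrinsics"];W=(np.c_[n,np.ones(len(n))]*d[:,None]-E[:3,3])@E[:3,:3]
W=W[(d>0)&(W[:,2]>60)&(W[:,2]<600)]
for x in range(100,900,50):print(x,[int(max([p[2] for p in W if x<=p[0]<x+50 and y<=p[1]<y+50],default=0)) for y in range(-450,800,50)])
E
```

```text
(518, 770, 3) (561, 578, 3)
100 [0, 0, 0, 0, 0, 0, 0, 0, 0, 0, 0, 529, 0, 0, 0, 0, 0, 0, 0, 348, 449, 405, 0, 0, 0]
150 [0, 0, 0, 0, 0, 0, 0, 0, 0, 0, 0, 0, 0, 0, 0, 0, 0, 0, 0, 597, 552, 462, 343, 0, 132]
200 [0, 0, 0, 0, 0, 0, 0, 0, 0, 0, 0, 0, 85, 82, 0, 0, 0, 0, 0, 0, 0, 281, 279, 0, 197]
250 [0, 86, 90, 0, 0, 0, 0, 0, 0, 0, 0, 0, 69, 86, 0, 0, 0, 0, 0, 0, 0, 276, 275, 248, 191]
300 [0, 0, 0, 0, 0, 0, 0, 0, 0, 0, 0, 0, 0, 0, 0, 0, 0, 0, 0, 0, 0, 0, 0, 259, 184]
350 [87, 71, 0, 0, 0, 0, 87, 0, 0, 0, 0, 83, 83, 0, 0, 0, 0, 0, 0, 0, 0, 0, 0, 109, 0]
400 [80, 86, 0, 0, 0, 0, 0, 0, 0, 0, 0, 0, 0, 0, 0, 0, 0, 0, 135, 86, 0, 0, 0, 0, 0]
450 [0, 0, 96, 97, 0, 0, 0, 0, 0, 0, 0, 0, 0, 0, 0, 0, 0, 0, 133, 0, 0, 0, 0, 0, 0]
500 [0, 0, 104, 105, 0, 0, 0, 0, 0, 0, 0, 0, 0, 0, 0, 0, 0, 0, 0, 0, 0, 0, 0, 0, 0]
550 [0, 0, 105, 100, 0, 0, 0, 0, 0, 0, 0, 0, 0, 0, 0, 0, 0, 0, 0, 0, 0, 0, 0, 0, 0]
600 [0, 0, 105, 85, 0, 0, 0, 0, 0, 0, 0, 0, 0, 0, 0, 0, 0, 0, 0, 0, 0, 0, 0, 0, 0]
650 [0, 0, 0, 66, 0, 0, 0, 0, 0, 0, 0, 0, 0, 0, 0, 0, 0, 0, 0, 123, 123, 125, 0, 0, 0]
700 [0, 0, 0, 0, 84, 87, 0, 85, 86, 87, 0, 0, 118, 116, 0, 0, 123, 125, 163, 162, 123, 125, 0, 0, 0]
750 [0, 0, 0, 0, 92, 91, 0, 93, 91, 90, 0, 0, 196, 194, 0, 0, 125, 125, 127, 125, 124, 124, 120, 0, 0]
800 [0, 0, 0, 0, 0, 0, 0, 0, 90, 0, 0, 0, 107, 95, 0, 0, 121, 125, 124, 126, 125, 125, 124, 0, 0]
850 [0, 0, 0, 0, 0, 0, 0, 0, 0, 0, 0, 0, 0, 0, 0, 0, 122, 125, 125, 126, 125, 125, 121, 0, 0]
```

View pics/ov_top.png

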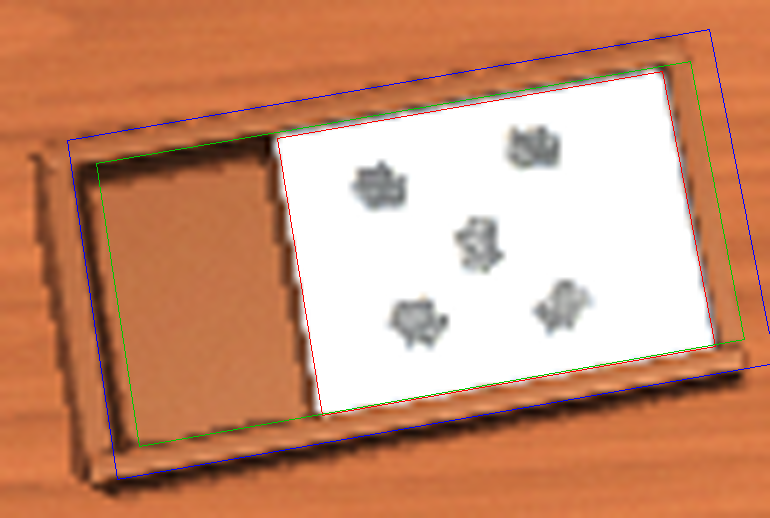

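View pics/ov_side.png

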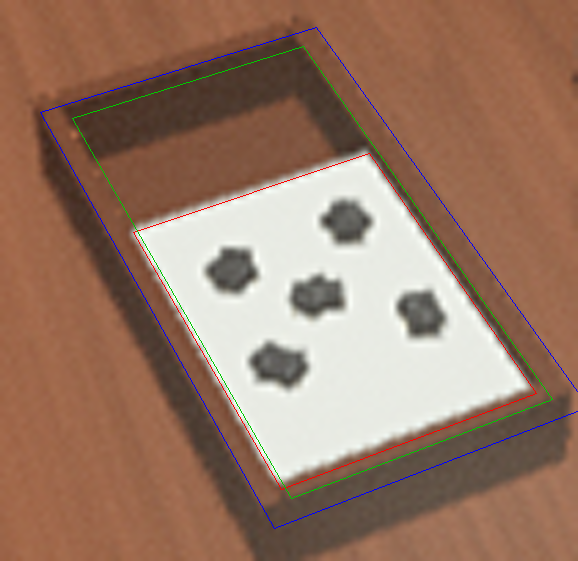

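The red fit lies on the plate in both views: centre (544,68), yaw 96.4°. So I move to the scraper, keeping clear of the tall bottles.

```bash
python3 -m pendant '[[0,0,-0.089,0,-20,0,1],[0,0,0,0,-45,0,1],[0,0,0,0,-45,0,1],[0,0,0,0,-45,0,1],[0,0,0,0,-45,0,1]]'
python3 -m pendant '[[0,0,0,-45,-20,0,1],[0,0,0,-45,-20,0,1],[0,0,0,-45,-20,0,1],[0,0,0,-45,-20,0,1],[0,0,0,-45,-20,0,1]]'
```

```text
t: 0.6
eef_pos: [115.3, 433.8, 214.1]
ee_rot: [-0.0, 0.067, 0.998, -0.0]
force: [-0.7, 0.0, 0.9]
finger_gap: 91.8
gripper_force: 0.0
t: 1.1
eef_pos: [326.5, 305.2, 214.7]
ee_rot: [0.0, 0.067, 0.998, 0.0]
force: [0.6, 0.5, 1.1]
finger_gap: 91.8
gripper_force: 0.0
```

```bash
python3 -m pendant '[[0,0,0,-21.5,-38.5,0,1],[0,0,0,-21.5,-38.5,0,1],[0,0,0,-21.5,-38.5,0,1],[0,0,0,-21.5,-38.5,0,1],[0,0,0,-21.5,-38.5,0,1]]' >/dev/null
python3 -m pendant '[[0,0,0,-21.5,-38.5,0,1],[0,0,0,-21.5,-38.5,0,1],[0,0,0,-21.5,-38.5,0,1],[0,0,0,-21.5,-38.5,0,1],[0,0,0,-21.5,-38.5,0,1]]' >/dev/null
python3 -m pendant '[[0,0,0,-21.5,-38.5,0,1],[0,0,0,-21.5,-38.5,0,1],[0,0,0,-21.5,-38.5,5,1],[0,0,0,-21.5,-38.5,5,1],[0,0,0,-21.5,-38.5,5,1]]'; python3 - <<'E'
from plant import env
import h,numpy as np,cv2
s=env.get_state();print(s["eef_pos"],s["ee_rot"])
for n,(a,b,c,d) in(("side",(250,270,420,400)),("top",(350,150,450,260))):
    f=env.grab_frame(n);np.savez(n+"1.npz",**f)
    cv2.imwrite(f"pics/{n}1.png",cv2.resize(f["img"][b:d,a:c,::-1],None,fx=4.5,fy=4.5,interpolation=cv2.INTER_CUBIC))
E
```

```text
t: 2.6
eef_pos: [567.5, -310.3, 198.8]
ee_rot: [-0.0, 0.067, 0.998, 0.0]
force: [0.8, 0.3, 0.4]
finger_gap: 91.8
gripper_force: 0.0
[ 567.47707267 -310.34887437  198.80445643] [-3.45024236e-04  6.71418648e-02  9.97743340e-01  2.80111680e-04]
```

View pics/side1.png

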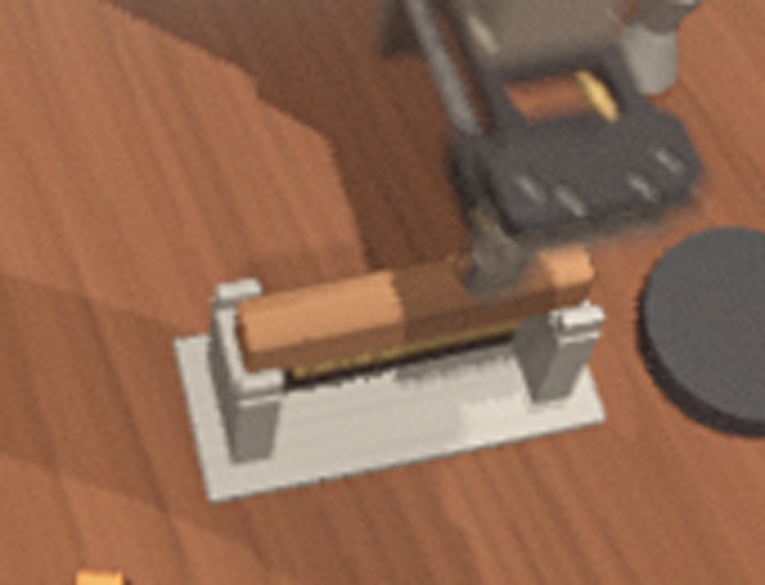

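```bash
python3 -m pendant '[[0,0,0,-1,0.5,24,1],[0,0,0,0,0,24,1],[0,0,0,0,0,24,1],[0,0,0,0,0,24,1],[0,0,0,0,0,18,1]]'
python3 -m pendant '[[0,0,0,0,0,8,1],[0,0,0,0,0,4,1],[0,0,0,0,0,0.5,1],[0,0,0,0,0,0,0.5],[0,0,0,0,0,0,0]]'
python3 -m pendant '[[0,0,0,0,0,0,0],[0,0,0,0,0,0,0],[0,0,0,0,0,0,0],[0,0,0,0,0,0,0],[0,0,0,0,0,0,0]]'
```

```text
t: 3.2
eef_pos: [567.5, -307.4, 83.8]
ee_rot: [-0.001, 0.067, 0.998, 0.001]
force: [1.0, 0.7, 0.2]
finger_gap: 92.0
gripper_force: 0.0
t: 3.7
eef_pos: [568.8, -309.0, 74.1]
ee_rot: [0.001, 0.067, 0.998, -0.0]
force: [-1.0, 0.2, 0.3]
finger_gap: 77.8
gripper_force: 0.0
t: 4.2
eef_pos: [568.1, -308.7, 73.1]
ee_rot: [-0.0, 0.067, 0.998, 0.0]
force: [0.7, -0.3, 0.6]
finger_gap: 37.9
gripper_force: 0.0
```

```bash
python3 -m pendant '[[0,0,0,0,0,0,0],[0,0,0,0,0,0,0],[0,0,0,0,0,0,0],[0,0,0,0,0,0,0],[0,0,0,0,0,0,0]]'; python3 -c "
from plant import env
s=env.get_state();print(s)"
```

```text
t: 4.7
eef_pos: [568.1, -308.9, 73.1]
ee_rot: [0.0, 0.067, 0.998, -0.0]
force: [0.1, -1.2, -0.7]
finger_gap: 23.9
gripper_force: 30.0
{'t': 4.7, 'qpos': array([ 0.064443  ,  0.67449095,  0.53813662,  1.73721147, -0.43902435,
        0.8521322 ,  2.23623522]), 'dq': array([-0.00038354, -0.00072025, -0.00178435, -0.0004087 , -0.0005394 ,
       -0.00045277,  0.0009012 ]), 'joint_efforts': array([-4.36963588e-01, -5.37602162e+01,  8.59357774e+00, -1.88035798e+01,
       -5.39717765e-02,  2.38618115e-01,  1.22905750e-02]), 'eef_pos': array([ 568.13093885, -308.87495057,   73.09330255]), 'ee_rot': array([ 5.76445388e-05,  6.74598348e-02,  9.97721983e-01, -1.11028640e-04]), 'force': array([ 0.10601973, -1.21845006, -0.67696515]), 'moment': array([-0.18493867, -0.00104598, -0.01612009]), 'gripper_force': 29.999579787254333, 'finger_gap': 23.893144418886525}
```

```bash
python3 -m pendant '[[0,0,0,0,0,-10,0],[0,0,0,0,0,-30,0],[0,0,0,0,0,-40,0],[0,0,-0.123,0,0,-20,0],[0,0,-0.123,0,0,-10,0]]'
python3 -m pendant '[[0,0,0,-1.85,20,0,0],[0,0,0,-1.85,32,0,0],[0,0,0,-1.85,33,0,0],[0,0,0,-1.85,33,0,0],[0,0,0,-1.85,33,0,0]]'
python3 -m pendant '[[0,0,0,-1.85,33,0,0],[0,0,0,-1.85,33,0,0],[0,0,0,-1.85,33,0,0],[0,0,0,-1.85,33,0,0],[0,0,0,-1.85,26,0,0]]'
python3 -m pendant '[[0,0,0,0,0,10,0],[0,0,0,0,0,15,0],[0,0,0,0,0,15,0],[0,0,0,0,0,10,0],[0,0,0,0,0,0,0]]'
cat > look.py <<'E'
from plant import env
import h,numpy as np,cv2,sys
k=sys.argv[1]
s=env.get_state();q=s["ee_rot"];r=h.R.from_quat([*q[1:],q[0]]).as_matrix()
print(s["t"],s["eef_pos"].round(2),"ytool deg",np.degrees(np.arctan2(r[1,1],r[0,1])).round(2),"ztool",r[:,2].round(4),s["force"].round(2),s["moment"].round(3),s["finger_gap"].round(1))
d=s["eef_pos"][:2]-[544.4,67.8];t=np.radians(96.4);print("plate-local",(d@[np.cos(t),np.sin(t)]).round(1),(d@[-np.sin(t),np.cos(t)]).round(1))
F=[]
for n in sys.argv[2:]:
    f=env.grab_frame(n);np.savez(n+k+".npz",**f);cv2.imwrite(f"pics/{n}{k}.png",f["img"][:,:,::-1])
E
python3 look.py 2 side
```

```text
t: 5.2
eef_pos: [568.9, -309.0, 185.9]
ee_rot: [0.001, -0.058, 0.998, -0.001]
force: [-0.2, -0.5, -4.4]
finger_gap: 23.6
gripper_force: 30.0
t: 5.7
eef_pos: [559.9, -156.1, 183.2]
ee_rot: [-0.0, -0.055, 0.998, 0.0]
force: [1.1, 0.3, -2.6]
finger_gap: 23.7
gripper_force: 30.0
t: 6.2
eef_pos: [551.4, 2.9, 183.2]
ee_rot: [-0.0, -0.056, 0.998, 0.0]
force: [0.7, -0.7, -4.0]
finger_gap: 23.9
gripper_force: 30.0
t: 6.7
eef_pos: [550.8, -0.8, 130.9]
ee_rot: [-0.002, -0.055, 0.999, -0.0]
force: [-0.2, -0.2, -3.3]
finger_gap: 24.0
gripper_force: 30.0Traceback (most recent call last):
  File "look.py", line 5, in <module>
    print(s["t"],s["eef_pos"].round(2),"ytool deg",np.degrees(np.arctan2(r[1,1],r[0,1])).round(2),"ztool",r[:,2].round(4),s["force"].round(2),s["moment"].round(3),s["finger_gap"].round(1))
                                                                                                                                                                   ^^^^^^^^^^^^^^^^^^^^^
AttributeError: 'float' object has no attribute 'round'
```

```bash
sed -i 's/s\["finger_gap"\].round(1)/round(s["finger_gap"],1)/' look.py; sed -i 's#cv2.imwrite(f"pics/{n}{k}.png",f\["img"\]\[:,:,::-1\])#cv2.imwrite(f"pics/{n}{k}.png",cv2.resize(f["img"][110:290,180:400,::-1],None,fx=3.3,fy=3.3,interpolation=cv2.INTER_CUBIC))#' look.py
python3 look.py 2 side
```

```text
6.7 [550.76  -0.8  130.94] ytool deg 96.26 ztool [-0.004  -0.0011 -1.    ] [-0.15 -0.18 -3.28] [0.037 0.07  0.009] 24.0
plate-local -68.9 1.3
```

View pics/side2.png

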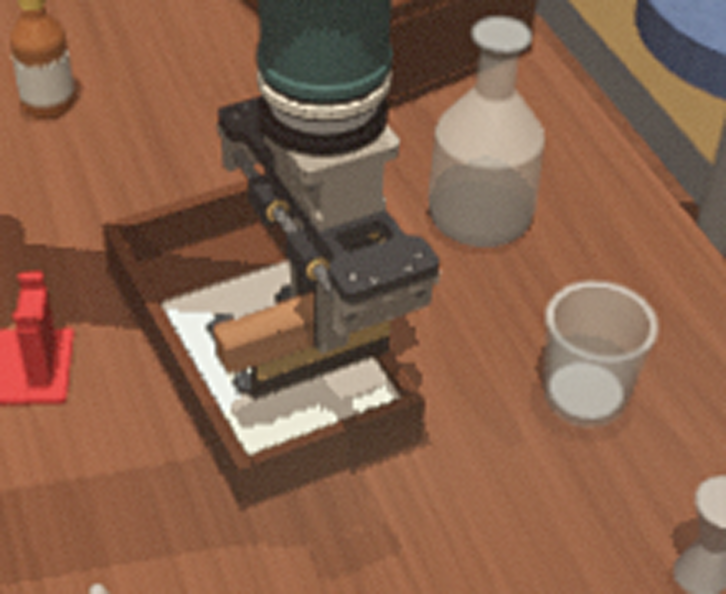

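```bash
python3 - <<'E'
from h import *
f=dict(np.load("side2.npz"))
q=(np.array([(258,391),(388,349)],float)+.5)/3.3-.5+[180,110]
qt=(np.array([(220,367),],float)+.5)/3.3-.5+[180,110]
t=np.radians(96.3);ex=np.array([np.cos(t),np.sin(t)]);ey=np.array([-ex[1],ex[0]])
for off in(-2.5,):
  for z in range(70,104,4):
    p=px2w(f,q,z)[:,:2]-[550.76,-.8];h_=px2w(f,qt,z+54)
    print(z,(p@ex).round(1),(p@ey).round(1))
# predicted lower-edge pixel for handle bottom
P=[(550.76+ex[0]*-12+ey[0]*s*75,-.8+ex[1]*-12+ey[1]*s*75,127.8) for s in(1,-1)]
print((w2px(f,P)-[180,110]+.5)*3.3)
E
python3 -m pendant '[[0,0,0,0,0,8,0],[0,0,0,0,0,10,0],[0,0,0,0,0,9,0],[0,0,0,0,0,3,0],[0,0,0,0,0,0,0]]'
```

```text
70 [14.8 10.7] [ 39.7 -62.2]
74 [11.6  7.5] [ 41.1 -60.3]
78 [8.4 4.3] [ 42.4 -58.4]
82 [5.2 1.1] [ 43.7 -56.5]
86 [ 2.  -2.1] [ 45.1 -54.6]
90 [-1.2 -5.3] [ 46.4 -52.7]
94 [-4.4 -8.5] [ 47.7 -50.8]
98 [ -7.7 -11.7] [ 49.1 -48.9]
102 [-10.9 -14.8] [ 50.4 -47. ]
[[223.9410789  379.17216346]
 [423.96140191 308.49004468]]
t: 7.25
eef_pos: [551.8, 0.4, 102.4]
ee_rot: [-0.001, -0.056, 0.998, -0.0]
force: [0.2, -1.3, -3.6]
finger_gap: 23.8
gripper_force: 30.0
```

```bash
python3 -m pendant '[[0,0,0,0,0,3,0],[0,0,0,0,0,3,0],[0,0,0,0,0,3,0],[0,0,0,0,0,1,0],[0,0,0,0,0,0,0]]'; python3 look.py 3
```

```text
t: 7.75
eef_pos: [552.2, 0.5, 92.9]
ee_rot: [-0.0, -0.056, 0.998, 0.0]
force: [-0.6, 0.6, -2.9]
finger_gap: 23.6
gripper_force: 30.0
7.75 [5.5216e+02 4.7000e-01 9.2950e+01] ytool deg 96.37 ztool [-3.e-04  0.e+00 -1.e+00] [-0.56  0.6  -2.92] [-0.025 -0.011  0.021] 23.6
plate-local -67.8 -0.2
```

```bash
python3 -m pendant '[[0,0,0,0,0,0.7,0],[0,0,0,0,0,0.6,0],[0,0,0,0,0,0.6,0],[0,0,0,0,0,0.6,0],[0,0,0,0,0,0,0]]'; python3 look.py 3
```

```text
t: 8.25
eef_pos: [552.2, 0.5, 90.5]
ee_rot: [-0.0, -0.056, 0.998, 0.0]
force: [-0.1, 0.5, -3.4]
finger_gap: 23.5
gripper_force: 30.0
8.25 [5.522e+02 4.600e-01 9.052e+01] ytool deg 96.37 ztool [-1.e-04 -0.e+00 -1.e+00] [-0.11  0.51 -3.41] [ 0.012 -0.002  0.016] 23.5
plate-local -67.8 -0.2
```

```bash
python3 -m pendant '[[0,0,0,0,0,0.7,0],[0,0,0,0,0,0.6,0],[0,0,0,0,0,0.6,0],[0,0,0,0,0,0.6,0],[0,0,0,0,0,0,0]]'|grep -E "eef|force"
```

```text
eef_pos: [552.2, 0.5, 88.0]
force: [0.7, -0.2, -3.1]
gripper_force: 30.0
```

```bash
python3 -m pendant '[[0,0,0,0,0,0.6,0],[0,0,0,0,0,0.5,0],[0,0,0,0,0,0.5,0],[0,0,0,0,0,0.4,0],[0,0,0,0,0,0,0]]'|grep -E "eef|force"
```

```text
eef_pos: [552.2, 0.5, 86.0]
force: [0.4, -0.2, -2.9]
gripper_force: 30.0
```

```bash
python3 -m pendant '[[0,0,0,0,0,0.6,0],[0,0,0,0,0,0.5,0],[0,0,0,0,0,0.5,0],[0,0,0,0,0,0.4,0],[0,0,0,0,0,0,0]]'|grep -E "eef|force"
```

```text
eef_pos: [552.4, 0.5, 84.4]
force: [-1.5, 0.3, 1.7]
gripper_force: 30.0
```

```bash
python3 - <<'E'
from plant import env
for i in range(3):
    env.grab_frame("top");s=env.get_state();print(s["t"],s["eef_pos"].round(2),s["force"].round(2),s["moment"].round(2))
E
python3 -m pendant '[[0,0,0,0,1,0,0],[0,0,0,0,2,0,0],[0,0,0,0,3,0,0],[0,0,0,0,3,0,0],[0,0,0,0,3,0,0]]'|grep -E "eef|force"; python3 look.py 4
```

```text
9.8 [5.5239e+02 4.1000e-01 8.4390e+01] [-1.26  0.01  1.86] [0.06 0.37 0.06]
9.85 [5.5237e+02 4.3000e-01 8.4380e+01] [-0.91  0.09  1.8 ] [ 0.01  0.39 -0.  ]
9.9 [5.5234e+02 4.6000e-01 8.4310e+01] [-1.5  -0.58  3.3 ] [-0.06  0.36  0.02]
eef_pos: [551.4, 12.5, 84.3]
force: [0.6, -2.7, 3.5]
gripper_force: 30.0
10.4 [551.44  12.46  84.28] ytool deg 96.36 ztool [ 1.1e-03 -3.0e-04 -1.0e+00] [ 0.58 -2.69  3.52] [-0.912 -0.162 -0.06 ] 23.6
plate-local -55.8 -0.8
```

```bash
python3 -m pendant '[[0,0,0,0,4,-0.2,0],[0,0,0,0,4,-0.1,0],[0,0,0,0,4,0,0],[0,0,0,0,4,0,0],[0,0,0,0,4,0,0]]'|grep -E "eef|force"; python3 look.py 5
```

```text
eef_pos: [548.7, 32.6, 84.4]
force: [0.6, -3.5, 2.4]
gripper_force: 30.0
10.9 [548.66  32.58  84.4 ] ytool deg 96.37 ztool [ 0.e+00 -1.e-04 -1.e+00] [ 0.55 -3.51  2.41] [-0.888 -0.142 -0.031] 23.8
plate-local -35.5 -0.3
```

```bash
python3 -m pendant '[[0,0,0,0,4,0,0],[0,0,0,0,4,0,0],[0,0,0,0,4,0,0],[0,0,0,0,4,0,0],[0,0,0,0,4,0,0]]'|grep -E "eef|force"; python3 look.py 6
```

```text
eef_pos: [546.4, 52.5, 84.4]
force: [0.1, -3.6, 2.1]
gripper_force: 30.0
11.4 [546.42  52.45  84.39] ytool deg 96.37 ztool [-0.  0. -1.] [ 0.15 -3.64  2.12] [-0.944 -0.136 -0.059] 23.9
plate-local -15.5 -0.3
```

```bash
python3 -m pendant '[[0,0,0,0,4,0,0],[0,0,0,0,4,0,0],[0,0,0,0,4,0,0],[0,0,0,0,4,0,0],[0,0,0,0,4,0,0]]'|grep -E "eef|force"; python3 look.py 7
```

```text
eef_pos: [544.2, 72.3, 84.4]
force: [0.5, -3.6, 2.9]
gripper_force: 30.0
11.9 [544.19  72.33  84.39] ytool deg 96.37 ztool [-1.e-04 -0.e+00 -1.e+00] [ 0.48 -3.64  2.94] [-0.989 -0.114 -0.002] 23.5
plate-local 4.5 -0.3
```

Steady at about 5.5 N, so I continue.

```bash
python3 -m pendant '[[0,0,0,0,4,0,0],[0,0,0,0,4,0,0],[0,0,0,0,4,0,0],[0,0,0,0,4,0,0],[0,0,0,0,4,0,0]]'|grep -E "eef|force"; python3 look.py 8
```

```text
eef_pos: [542.0, 92.2, 84.4]
force: [0.9, -3.8, 3.1]
gripper_force: 30.0
12.4 [541.97  92.22  84.37] ytool deg 96.37 ztool [-1.e-04 -0.e+00 -1.e+00] [ 0.95 -3.79  3.14] [-0.97  -0.117 -0.036] 23.3
plate-local 24.5 -0.3
```

```bash
python3 -m pendant '[[0,0,0,0,4,0,0],[0,0,0,0,4,0,0],[0,0,0,0,4,0,0],[0,0,0,0,4,0,0],[0,0,0,0,4,0,0]]'|grep -E "eef|force"; python3 look.py 9 side
```

```text
eef_pos: [539.8, 112.1, 84.4]
force: [0.7, -3.3, 3.3]
gripper_force: 30.0
12.9 [539.8  112.12  84.4 ] ytool deg 96.37 ztool [ 0.  0. -1.] [ 0.69 -3.28  3.31] [-1.032 -0.162 -0.006] 23.5
plate-local 44.6 -0.4
```

View pics/side9.png

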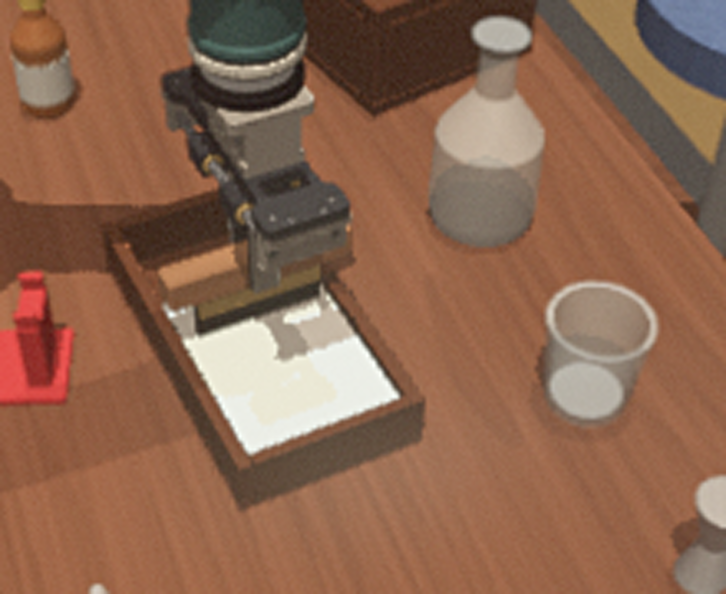

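The plate behind the blade (around (300,380)) is clean, with no chip left behind. I finish past the edge.

```bash
python3 -m pendant '[[0,0,0,0,4,-0.05,0],[0,0,0,0,4,0,0],[0,0,0,0,4,0,0],[0,0,0,0,4,0,0],[0,0,0,0,4,0,0]]'|grep -E "eef|force"; python3 look.py 10
```

```text
eef_pos: [537.5, 132.0, 84.4]
force: [0.6, -2.5, 2.8]
gripper_force: 30.0
13.45 [537.51 132.04  84.41] ytool deg 96.37 ztool [-1.e-04  0.e+00 -1.e+00] [ 0.59 -2.52  2.76] [-0.921 -0.11   0.037] 23.4
plate-local 64.6 -0.3
```

```bash
python3 -m pendant '[[0,0,0,0,4,0,0],[0,0,0,0,4,0,0],[0,0,0,0,4,0,0],[0,0,0,0,4,0,0],[0,0,0,0,4,0,0]]'|grep -E "eef|force"; python3 look.py 11
```

```text
eef_pos: [535.4, 151.9, 84.5]
force: [1.1, -3.5, 2.0]
gripper_force: 30.0
13.95 [535.38 151.86  84.47] ytool deg 96.37 ztool [ 0.  0. -1.] [ 1.06 -3.5   1.99] [-0.932 -0.033 -0.019] 23.9
plate-local 84.5 -0.4
```

```bash
python3 -m pendant '[[0,0,0,0,4,0,0],[0,0,0,0,4,0,0],[0,0,0,0,4,0,0],[0,0,0,0,4,0,0],[0,0,0,0,2,0,0]]'|grep -E "eef|force"; python3 look.py 12
```

```text
eef_pos: [532.7, 170.5, 84.0]
force: [-0.3, -0.4, -4.6]
gripper_force: 30.0
14.45 [532.73 170.54  83.97] ytool deg 96.43 ztool [-1.1e-03  3.0e-04 -1.0e+00] [-0.32 -0.35 -4.63] [ 0.046 -0.016 -0.03 ] 23.9
plate-local 103.4 0.1
```

```bash
python3 -m pendant '[[0,0,0,0,0,-8,0],[0,0,0,0,0,-20,0],[0,0,0,0,-20,-25,0],[0,0,0,0,-35,-25,0],[0,0,0,0,-40,-20,0]]'|grep -E "eef|force"
python3 -m pendant '[[0,0,0,0,-40,0,0],[0,0,0,0,-40,0,0],[0,0,0,0,-35,0,0],[0,0,0,0,0,0,0],[0,0,0,0,0,0,0]]'|grep -E "eef|force"; python3 look.py 13 top side
python3 -c "
import cv2,numpy as np
a=np.load('top13.npz')['img'][185:265,195:320,::-1];b=np.load('side13.npz')['img'][155:265,200:320,::-1]
a=cv2.resize(a,(400,256),interpolation=2);b=cv2.resize(b,(400,367),interpolation=2)
im=np.zeros((367,800,3),np.uint8);im[:256,:400]=a;im[:,400:]=b;cv2.imwrite('pics/after.png',im)"
```

```text
eef_pos: [544.3, 75.0, 184.4]
force: [0.7, 0.3, -3.0]
gripper_force: 30.0
eef_pos: [556.5, -40.3, 182.9]
force: [-0.7, 0.3, -3.1]
gripper_force: 30.0
15.45 [556.54 -40.3  182.85] ytool deg 96.21 ztool [ 3.e-04  4.e-04 -1.e+00] [-0.7   0.27 -3.12] [ 0.047  0.03  -0.022] 23.8
plate-local -108.8 -0.0
```

View pics/after.png

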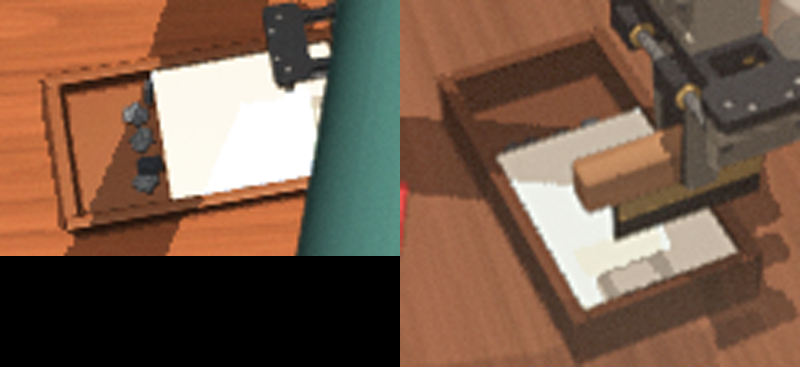

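All five chips lie in the well (top crop, x≈135–150, y≈90–183) and the plate is clean. I return to the rest.

```bash
python3 -m pendant '[[0,0,0.123,0,0,0,0],[0,0,0.122,0,0,0,0],[0,0,0,-5.9,-25,0,0],[0,0,0,-5.9,-34,0,0],[0,0,0,-5.9,-35,0,0]]'|grep -E "eef|force"
python3 -m pendant '[[0,0,0,-5.9,-35,0,0],[0,0,0,-5.9,-35,0,0],[0,0,0,-5.9,-35,0,0],[0,0,0,-5.9,-35,0,0],[0,0,0,-5.9,-30,0,0]]'|grep -E "eef|force"
python3 -m pendant '[[0,0,0,0,0,5,0],[0,0,0,0,0,0,0],[0,0,0,0,0,0,0],[0,0,0,0,0,0,0],[0,0,0,0,0,0,0]]'|grep -E "eef|force"; python3 look.py 14
```

```text
eef_pos: [562.2, -133.1, 182.4]
force: [0.1, 0.1, -2.8]
gripper_force: 30.0
eef_pos: [568.8, -307.2, 182.3]
force: [0.2, -0.8, -3.3]
gripper_force: 30.0
eef_pos: [568.9, -305.7, 177.6]
force: [0.2, 0.3, -3.4]
gripper_force: 30.0
17.05 [ 568.86 -305.74  177.63] ytool deg 82.45 ztool [ 4.e-04  6.e-04 -1.e+00] [ 0.2   0.29 -3.37] [-0.016  0.035 -0.038] 23.8
plate-local -373.9 17.3
```

```bash
python3 -m pendant '[[0,0,0.003,0.3,-3.2,5,0],[0,0,0,0,0,15,0],[0,0,0,0,0,15,0],[0,0,0,0,0,12,0],[0,0,0,0,0,5,0]]'|grep -E "eef|force"
python3 -m pendant '[[0,0,0,0,0,5,0],[0,0,0,0,0,5,0],[0,0,0,0,0,3,0],[0,0,0,0,0,0,0],[0,0,0,0,0,0,0]]'|grep -E "eef|force"; python3 look.py 15 side; python3 -c "
import cv2,numpy as np
b=np.load('side15.npz')['img'][270:400,250:420,::-1];cv2.imwrite('pics/rest.png',cv2.resize(b,None,fx=4.5,fy=4.5,interpolation=2))"
```

```text
eef_pos: [566.4, -309.7, 122.8]
force: [0.6, -0.0, -3.4]
gripper_force: 30.0
eef_pos: [567.7, -310.4, 112.8]
force: [-0.3, 0.2, -3.5]
gripper_force: 30.0
18.05 [ 567.74 -310.45  112.76] ytool deg 82.16 ztool [ 6.e-04 -2.e-04 -1.e+00] [-0.26  0.19 -3.48] [-0.019  0.013  0.002] 23.6
plate-local -378.5 19.0
```

View pics/rest.png

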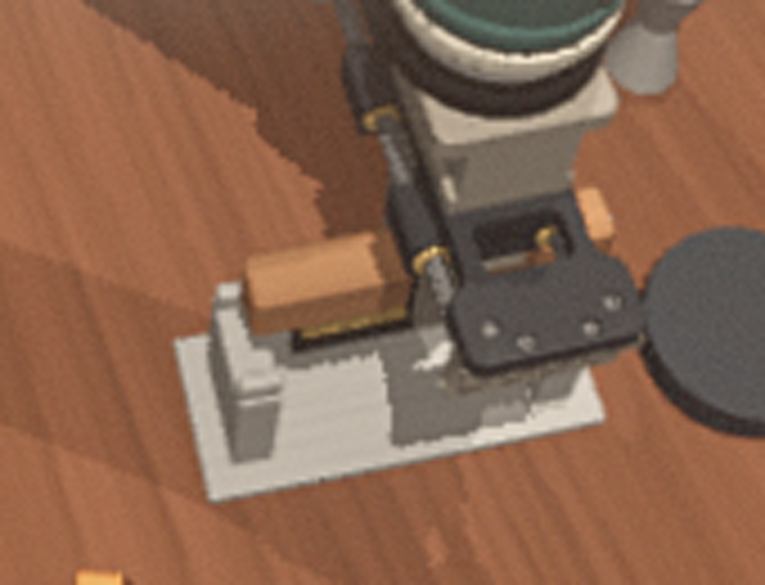

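The scraper hangs above the chrome rest between the prongs, about 40 mm up and level. I lower it.

```bash
python3 -m pendant '[[0,0,-0.002,-0.2,1.6,4,0],[0,0,0,0,0,5,0],[0,0,0,0,0,5,0],[0,0,0,0,0,4,0],[0,0,0,0,0,3,0]]'|grep -E "eef|force"; python3 look.py 16
```

```text
eef_pos: [567.7, -308.7, 90.8]
force: [0.7, -0.4, -4.0]
gripper_force: 30.0
18.6 [ 567.7  -308.68   90.78] ytool deg 82.27 ztool [-6.e-04  3.e-04 -1.e+00] [ 0.66 -0.42 -4.03] [-0.011  0.071 -0.017] 24.0
plate-local -376.7 18.8
```

```bash
python3 -m pendant '[[0,0,0,0,0,4,0],[0,0,0,0,0,4,0],[0,0,0,0,0,4,0],[0,0,0,0,0,3,0],[0,0,0,0,0,0,0]]'|grep -E "eef|force"; python3 look.py 16
```

```text
eef_pos: [567.6, -308.6, 75.9]
force: [-0.3, 0.2, -2.9]
gripper_force: 30.0
19.1 [ 567.63 -308.64   75.88] ytool deg 82.27 ztool [-8.e-04  4.e-04 -1.e+00] [-0.35  0.23 -2.88] [ 0.022 -0.029 -0.007] 24.0
plate-local -376.7 18.9
```

```bash
python3 -m pendant '[[0,0,0,0,0,1,0],[0,0,0,0,0,0.8,0],[0,0,0,0,0,0.6,0],[0,0,0,0,0,0.4,0],[0,0,0,0,0,0,0]]'|grep -E "eef|force"
```

```text
eef_pos: [567.9, -308.8, 73.7]
force: [0.7, -0.6, -3.3]
gripper_force: 30.0
```

```bash
python3 -m pendant '[[0,0,0,0,0,0.3,0],[0,0,0,0,0,0.3,0],[0,0,0,0,0,0.1,0],[0,0,0,0,0,0,0],[0,0,0,0,0,0,0]]'|grep -E "eef|force"
```

```text
eef_pos: [568.0, -308.8, 73.1]
force: [0.2, 0.2, -1.2]
gripper_force: 30.0
```

```bash
python3 -m pendant '[[0,0,0,0,0,0.1,0],[0,0,0,0,0,0,0.3],[0,0,0,0,0,0,0.6],[0,0,0,0,0,0,1],[0,0,0,0,0,0,1]]'|grep -E "eef|force|gap"
python3 -m pendant '[[0,0,0,0,0,0,1],[0,0,0,0,0,0,1],[0,0,0,0,0,0,1],[0,0,0,0,0,0,1],[0,0,0,0,0,0,1]]'|grep -E "eef|force|gap"
```

```text
eef_pos: [568.1, -308.9, 73.0]
force: [0.2, -0.3, -0.1]
finger_gap: 49.2
gripper_force: 0.0
eef_pos: [568.0, -308.8, 72.8]
force: [-0.0, 0.4, 0.4]
finger_gap: 89.9
gripper_force: 0.0
```

```bash
python3 -m pendant '[[0,0,0,0,0,-5,1],[0,0,0,0,0,-15,1],[0,0,0,0,0,-30,1],[0,0,0,0,0,-40,1],[0,0,0,0,0,-40,1]]'|grep -E "eef|force|gap"
python3 -m pendant '[[0,0,0,0,20,-10,1],[0,0,0,0,30,0,1],[0,0,0,0,30,0,1],[0,0,0,0,20,0,1],[0,0,0,0,0,0,1]]'|grep -E "eef|force|gap"
python3 -m pendant '[[0,0,0,0,0,0,1],[0,0,0,0,0,0,1],[0,0,0,0,0,0,1],[0,0,0,0,0,0,1],[0,0,0,0,0,0,1]]' >/dev/null
python3 look.py 20 side; python3 -c "
import cv2,numpy as np
b=np.load('side20.npz')['img'][:,:,::-1];cv2.imwrite('pics/final.png',cv2.resize(b,(800,600),interpolation=2))"
```

```text
eef_pos: [567.7, -308.9, 205.3]
force: [0.4, -0.4, -0.1]
finger_gap: 92.5
gripper_force: 0.0
eef_pos: [582.6, -206.1, 213.9]
force: [0.5, 0.0, 0.4]
finger_gap: 92.0
gripper_force: 0.0
22.6 [ 581.12 -210.46  212.76] ytool deg 82.21 ztool [-2.e-04 -2.e-04 -1.e+00] [-0.15  0.22 -0.28] [-0.007 -0.079  0.009] 91.9
plate-local -280.6 -5.5
```

View pics/final.png

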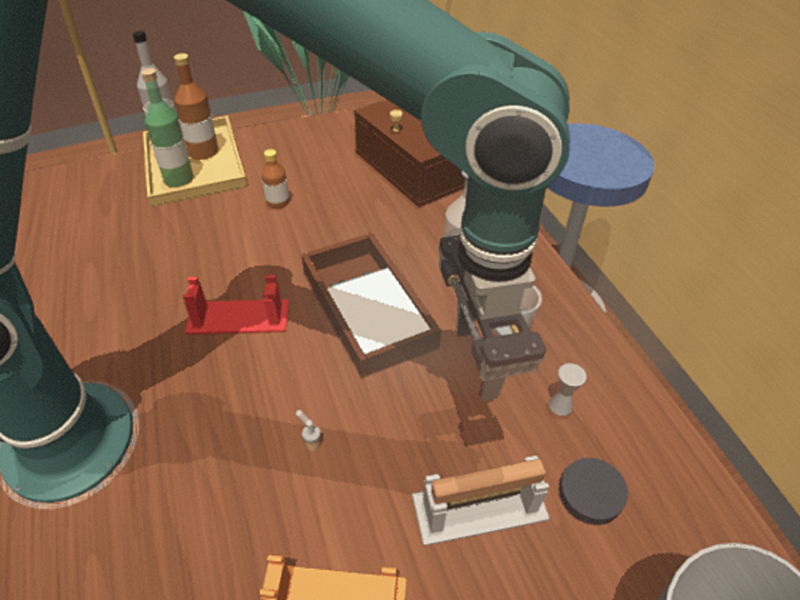

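The scraper is back between the prongs of the chrome rest (around (490,480)). The plate is clean, the other things have not moved, and the gripper is clear.

```bash
python3 -c "
from plant import env
print(env.hand_in())"
```

```text
the job is handed in; nothing more can be done
None
```

The job is handed in at about 22.6 s: all five chips are in the crumb well, measured wiping force was about 5–7 N at each check, and the scraper hangs released in the chrome rest.

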